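Rack the lacquered furniture feet to dry

TASK

Slide the drying board that carries the four tall furniture feet onto the one pair of rails in the drying rack that leaves headroom for them; keep the board level on the way and push it fully home. Then swing the rack's keeper round by its upright pin until it stops across the mouth, so that the board cannot slide out. Leave the board with the low knobs where it lies, and knock over neither the paper cup nor the amber jar that stand beyond the boards.

Things in the scene. Friction and masses are not known exactly. Their poses are not given: they have to be found in the camera images.
- tall_board_centre (a point): Centre of the plywood of the board to be racked, 4 mm above its underside. Loose, about 0.12 kg, flat on the table. Plywood 150 (x) by 120 (y) by 8 mm; z up, y towards its handle. Four dark wooden feet stand fixed on it at x +-55, y +-40 mm: 28 mm across, tops 63 mm above the underside.
- tall_board_grip (a point): Grip point of that board's handle, an upright fin: 14 mm thick (x), 44 mm long (y, 108 to 152 mm from the board's centre), 46 mm tall from the underside. Point: mid-thickness, 130 mm in +y from the centre, 28 mm above the underside. A tongue 24 mm wide, 8 mm thick joins fin and board. Board's axes. Pinched across its thickness, 40 N holds the overhanging board with little droop.
- low_board_centre (a point): Centre of the plywood part of the other board, to be left alone: same plywood and handle (towards its +y), but with four low knobs, tops only 26 mm above its underside. Lies flat on the table; which of the two boards lies nearer the rack varies.
- rack: Fixed steel drying rack, open front, three rail pairs. z up, +y out of the mouth (boards slide in towards -y), x across. Each pair: two ledges 26 mm wide, 130 mm long (y -65 to +65), inner edges 114 mm apart, with side flanges 158 mm apart rising 12 mm above them. Stops at the back at y = -64 mm: a 120 mm board fully home has its centre at y = -4 mm. Outside width 196 mm; origin at x, y middle.
- rails_low (a point): Middle of the lowest rail pair: between its ledges, at mid-depth, at the height of their top faces, 45 mm above the rack's origin. Rack's axes. Free height up to the next pair 41 mm.
- rails_mid (a point): The same point of the middle pair, 45 mm above the lowest. Rack's axes. Free height up to the rails above 81 mm.
- rails_top (a point): The same point of the top pair, 85 mm above the middle pair. Free height up to the roof sheet 40 mm; the roof's top is 44 mm above this point.
- keeper_axis (a point): Fixed point on the keeper's upright hinge axis, before the rack's +x front post (115 mm in x, 75 mm in y from the rack's middle), at the height of the pin's middle, 80 mm above the top rails. Rack's axes.
- keeper (a joint): Angle of the keeper, an upright cranked rod. 0: arm and crank point along the rack's +x, away from the mouth (open). Grows anticlockwise from above, through +y, to its stop at 3.14: pointing along -x across the mouth, the crank's upright rod (55 mm from the axis) before the board's edge. Friction 0.06 N m; stays where it is left.
- keeper_pin (a point): Middle of the keeper's upright black pin: 12 mm diameter, 42 mm tall (21 mm above and below this point), at the end of a steel arm 85 mm from the hinge axis and above the roof. The arm's top is at the pin's foot. Moves with the keeper.
- cup: Small white paper cup, 72 mm across, 85 mm tall, standing on the table; origin under its centre, z up.
- jar: Amber glass jar with a steel lid, 68 mm across, 85 mm tall; origin under its centre, z up.

How it is judged:
By the outcome, as a careful person would: the job done as asked, in the order asked, and still so for the second after the job is handed in, with the robot touching nothing.
It also fails if it takes over 64 s, if anything falls off the work surface, if the arm or the gripper's body presses on something with over 40 N, if the wrist force passes 120 N, or if a joint passes its speed limit or range.

ROBOT

A 6-joint arm with a two-finger parallel gripper is mounted at the origin on the work surface. World frame = base frame: x ahead of the robot, y to its left, z up, the work surface at z = 0. Lengths are in m, angles in degrees, forces in N, time in s.
With the tool pointing down it reaches from about 0.3 to 0.75 m from the base axis. Payload 8.5 kg.
Tool frame: the origin (TCP) lies at the very end of the fingers, on their centre line; the grasp point (between the pads) lies 19 mm behind it; x points along the fingers, y is the direction in which the jaws open and shut, and the axes are right-handed (so a half turn about x gives the same grasp; the last joint's range is limited). The gripper opens to 85 mm and grips with 20 to 120 N. Pads are 22 mm wide; open, the fingers measure 114 mm over their backs; the gripper's body (76 mm by 85 mm) begins 54 mm behind the grasp point. The pads swing forward as they close: fully open they stand 13 mm farther back than shut.
Start: joints at [-12.336, 21.807, 74.336, -0, 83.858, -12.336], TCP at [0.55, 0, 0.231] pointing down, gripper open.
Joint ranges: [-178.18, 178.18], [-50.72, 133.34], [12.68, 142.11], [-81.47, 261.47], [9.98, 163.14], [-165.26, 165.26]. Speed limits (degrees/s): [136.94, 136.94, 180, 180, 180, 180].

INTERFACE

Orientations are given as a 3x3 rotation matrix whose columns are the frame's x, y, z axes.
In Python, from rig import sensors, cams, env gives the robot as it stands.
- The arm moves only by the shell command python3 -m crank 'ROWS' [FORCE]. ROWS is a JSON object of lists of equal length, an entry for each row: "hand": the closure in counts, from 0 (fully open) to 255 (shut); "translation": the shift along the tool's x, y, z in m, a list of three; "dr": the turn, a rotation vector about the tool's x, y, z in rad, a list of three. A call has 1 to 5 rows; each row is the pose to reach, as a shift and turn from the pose commanded when the call began, along the tool's axes at that moment; what a row does not reach only later rows make up. A row lasts 1/10 s, in which the tool goes at most 50 mm and 8.59 degrees, less where a joint would pass 70% of its speed; a pose out of reach is approached as far as the arm can. A call with a gripper value outside its range is refused whole. The fingers move at their own pace and stop on an object; FORCE is the grip in N (left out, the last holds). Time passes only in rows, so rows that repeat a pose let the fingers close. It gives the time, the measured TCP pose, the force and the opening at its end, in the units of the state.
- sensors.observe(): the state, without advancing time (a new reading comes with each control period).
- cams.get_image(name): name is "scene" or "side" or "wrist"; returns (picture, depth): 480x640x3 uint8, blue, green, red; 480x640 float32, m along the optical axis (not along the pixel's ray), 0 where there is no reading.
- cams.calibration(name): a dict with "vertical_fov" (degrees; the focal length in pixels is half the picture's height over the tangent of half this angle, whatever the lens; pixels are square), "cx", "cy" (the principal point, pixels), "extrinsics" (4x4, takes a point from camera to world coordinates). Camera axes: x right, y down, z forward; pixel columns grow to the right and rows downward; lengths in m; the calibration is good to about 2 mm. A picture is of the moment at which its call begins: read the wrist's pose just before it. calibration takes no time and is no camera call; for the wrist camera it gives the pose at the moment of the call.
- env.close_job(): hands the job in, once; it reports no verdict.
The state is a dict: "time_s": time; "q": joint angles; "qvel": joint speeds; "joint_efforts": joint torques, N m; "position": TCP position; "tool_rot": TCP orientation; "ft_force": force on the tool from outside, world axes, zero at the start; "wrist_torque": the same for the moment, N m; "grip_width": finger opening in m.
Only numpy, scipy, OpenCV 4.12 (cv2) and the standard library are available. Lean on these libraries where they do the work, as an engineer would, in place of code of your own. Each camera call takes 0.05 s, during which the arm holds its last target. There are 200 camera calls.

## Working session

There is one attempt and no reset: what is moved stays moved. The work goes in short steps, Python scripts to look and compute and a shell command to move; the robot and the scene stay as the last step left them, time stands still between calls to the robot, and variables do not carry over. Pictures are saved under pics/ and viewed, about 8 in all and at most 12, crops included, and the job is handed in when it is done.

```bash
ls; mkdir -p pics
cat > h.py <<'E'
import numpy as np, cv2, json
from rig import sensors, cams, env
def grab(n, fn=None):
    c=cams.calibration(n); im,d=cams.get_image(n)
    if fn: cv2.imwrite('pics/'+fn,im)
    np.savez('/tmp/'+n+'.npz',im=im,d=d,E=c['extrinsics'],f=240/np.tan(np.radians(c['vertical_fov']/2)),cx=c['cx'],cy=c['cy'])
    return load(n)
def load(n): return dict(np.load('/tmp/'+n+'.npz'))
def ray(g,u,v):
    E=g['E']; r=np.array([(u-g['cx'])/g['f'],(v-g['cy'])/g['f'],1.])
    return E[:3,3],E[:3,:3]@r
def onplane(g,u,v,z):
    o,r=ray(g,u,v); return o+r*(z-o[2])/r[2]
def cloud(g):
    v,u=np.mgrid[:480,:640]; d=g['d']
    P=np.stack([(u-g['cx'])/g['f']*d,(v-g['cy'])/g['f']*d,d],-1)
    P=P@g['E'][:3,:3].T+g['E'][:3,3]; P[d<=0]=np.nan
    return P
E
python3 - <<'E'
from h import *
for n in ['scene','side']:
    g=grab(n,n+'0.png'); print(n,g['E'].round(3).tolist(),g['f'],g['cx'],g['cy'],(g['d']>0).mean())
a=np.hstack([cv2.imread('pics/scene0.png'),cv2.imread('pics/side0.png')])
s=sensors.observe();print(s)
E
```

```text
pics
scene [[-0.073, 0.851, -0.519, 1.201], [0.997, 0.057, -0.047, 0.126], [-0.011, -0.521, -0.853, 1.167], [0.0, 0.0, 0.0, 1.0]] 530.7232931481858 320.32050689639254 245.16107554551735 0.9959440104166667
side [[0.983, 0.122, -0.138, 0.711], [0.184, -0.626, 0.758, -0.634], [0.006, -0.771, -0.637, 0.771], [0.0, 0.0, 0.0, 1.0]] 446.83049769208736 323.8477862380904 236.69565339463188 0.9959309895833334
{'time_s': 0.1, 'q': array([-1.23377848e+01,  2.18384492e+01,  7.43777365e+01,  1.30158141e-03,
        8.38570429e+01, -1.23360674e+01]), 'qvel': array([-0.02867585, -0.07808416, -0.10867922,  0.06230729, -0.0138951 ,
        0.01160117]), 'joint_efforts': array([ 3.76895419e-03, -4.49219084e+01, -2.31655884e+01, -2.33104493e-04,
        3.63802450e-03,  7.57992581e-06]), 'position': array([5.49756488e-01, 3.76482992e-05, 2.30776890e-01]), 'tool_rot': array([[-1.24373575e-03,  9.99999226e-01, -3.26039139e-05],
       [ 2.95157980e-04, -3.22368388e-05, -9.99999956e-01],
       [-9.99999183e-01, -1.24374532e-03, -2.95117658e-04]]), 'ft_force': array([ 1.05172878, -0.31849681, -0.12225483]), 'wrist_torque': array([-0.03798138, -0.00677262,  0.0010851 ]), 'grip_width': 0.08567680961971673}
```

View pics/scene0.png

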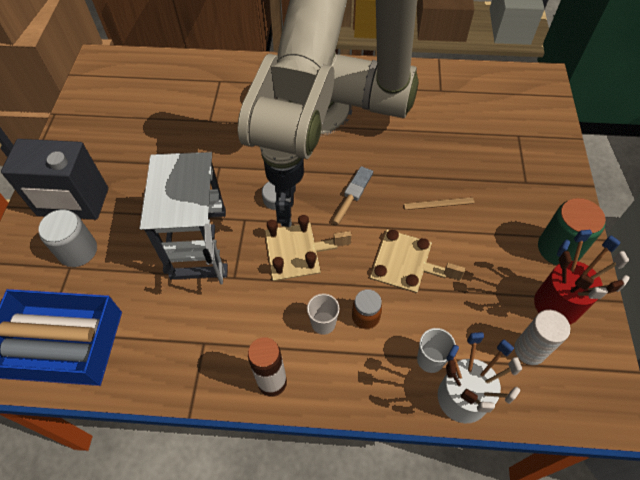

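View pics/side0.png

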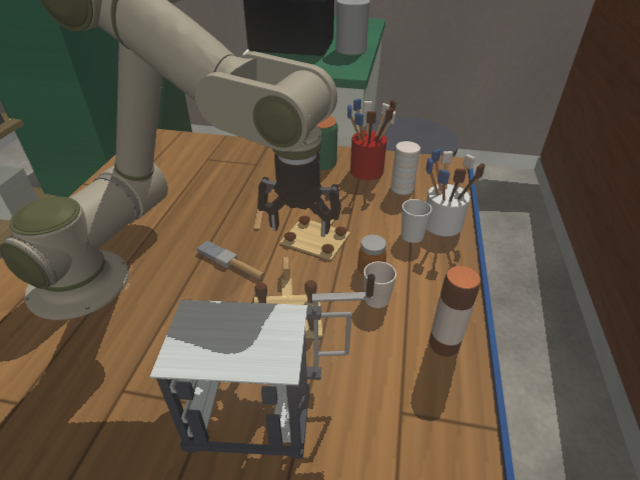

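Scene view: the rack is at about (180,215) with its mouth to the right (+y). The tall-footed board is the one nearer it, at (292,250), with its handle at (343,239). The low board is at (402,260). The cup is at (323,313), the jar at (367,308), and the keeper is open with its pin towards +x. Next I'll measure these.

Run:
```python
from h import *
for n in ['scene','side']:
    g=load(n);P=cloud(g);x,y,z=P[...,0],P[...,1],P[...,2]
    hsv=cv2.cvtColor(g['im'],cv2.COLOR_BGR2HSV)
    print(n,'table z',np.nanmedian(z[(abs(z)<.02)]))
    m=(z>.205)&(z<.235)&(y<-.12)&(y>-.5)&(x>.3)&(x<.8)
    nl,lab,st,ce=cv2.connectedComponentsWithStats(m.astype(np.uint8))
    i=1+np.argmax(st[1:,4]); q=P[lab==i]
    print('roof z',np.median(q[:,2]),cv2.minAreaRect((q[:,:2]*1000).astype(np.float32)),len(q))
    # tall stuff near rack (pin): z .235-.33
    m=(z>.232)&(z<.32)&(y<.0)&(y>-.35)&(x>.55)&(x<.85); q=P[m]
    if len(q): print('pin?',len(q),q.min(0),q.max(0),np.median(q,0))
    # board plywood z 4..13mm
    lo=[(-.10,.20),(.12,.40)]
    for a,b in lo:
        m=(z>.004)&(z<.014)&(y>a)&(y<b)&(x>.4)&(x<.75)&(hsv[...,2]>130)
        mm=cv2.morphologyEx(m.astype(np.uint8),cv2.MORPH_OPEN,np.ones((3,3)))
        nl,lab,st,ce=cv2.connectedComponentsWithStats(mm)
        i=1+np.argmax(st[1:,4]); q=P[lab==i]
        print('board',st[i],np.median(q[:,2]),cv2.minAreaRect((q[:,:2]*1000).astype(np.float32)))
    # tops: blobs z in range
    for a,b in[(.02,.035),(.036,.05),(.053,.07),(.075,.095)]:
        m=((z>a)&(z<b)&(y>-.12)&(y<.4)&(x>.4)&(x<.85)).astype(np.uint8)
        nl,lab,st,ce=cv2.connectedComponentsWithStats(m)
        for i in range(1,nl):
            if st[i,4]>25: q=P[lab==i]; print((a,b),st[i,4],ce[i].round(0),q.mean(0).round(4),np.ptp(q,0).round(3))
g=load('scene');cv2.imwrite('pics/c1.png',cv2.resize(g['im'][140:330,130:480],None,fx=2.2,fy=2.2,interpolation=cv2.INTER_CUBIC))
```

```text
scene table z 0.00046084832515558283
roof z 0.2337641077539218 ((518.3908081054688, -250.63363647460938), (228.27944946289062, 142.96664428710938), 7.406188488006592) 2438
pin? 1874 [ 0.55000581 -0.31779971  0.23200005] [ 7.03418092e-01 -4.86835239e-04  3.19814310e-01] [ 0.58826336 -0.22941603  0.23557278]
board [ 267  224   70   54 1488] 0.008196475455691243 ((502.34161376953125, -1.1104888916015625), (144.86509704589844, 155.49703979492188), 46.267669677734375)
board [ 376  234   60   52 1581] 0.008218820428354201 ((523.55859375, 262.134765625), (136.4242401123047, 153.06146240234375), 25.677587509155273)
(0.02, 0.035) 103 [392. 235.] [0.4629 0.2435 0.0251] [0.032 0.029 0.012]
(0.02, 0.035) 51 [342. 240.] [0.4896 0.1167 0.028 ] [0.014 0.042 0.014]
(0.02, 0.035) 108 [423. 244.] [0.4839 0.3205 0.0249] [0.031 0.031 0.01 ]
(0.02, 0.035) 114 [380. 270.] [0.5679 0.2142 0.0248] [0.033 0.03  0.012]
(0.02, 0.035) 46 [450. 272.] [0.5627 0.3841 0.0271] [0.021 0.029 0.015]
(0.02, 0.035) 118 [412. 280.] [0.589  0.2909 0.0249] [0.03  0.03  0.014]
(0.02, 0.035) 75 [323. 310.] [0.6841 0.0825 0.027
[... 4365 characters left out ...]
.0385 0.0621] [0.027 0.026 0.014]
(0.053, 0.07) 121 [260. 288.] [0.4523 0.0109 0.0621] [0.028 0.027 0.015]
(0.053, 0.07) 96 [382. 290.] [0.715  0.0558 0.0617] [0.042 0.029 0.016]
(0.053, 0.07) 97 [439. 333.] [ 0.8346 -0.0403  0.0617] [0.028 0.04  0.017]
(0.075, 0.095) 118 [436. 207.] [0.8276 0.3577 0.0855] [0.047 0.055 0.02 ]
(0.075, 0.095) 177 [416. 205.] [0.7771 0.3598 0.0854] [0.07  0.037 0.02 ]
(0.075, 0.095) 167 [414. 217.] [0.7738 0.3032 0.0848] [0.071 0.031 0.02 ]
(0.075, 0.095) 400 [373. 244.] [0.6802 0.1774 0.0854] [0.059 0.059 0.015]
(0.075, 0.095) 283 [380. 272.] [0.7056 0.0879 0.0825] [0.071 0.073 0.015]
(0.075, 0.095) 125 [441. 326.] [ 0.8351 -0.041   0.0848] [0.027 0.039 0.02 ]
```

View pics/c1.png

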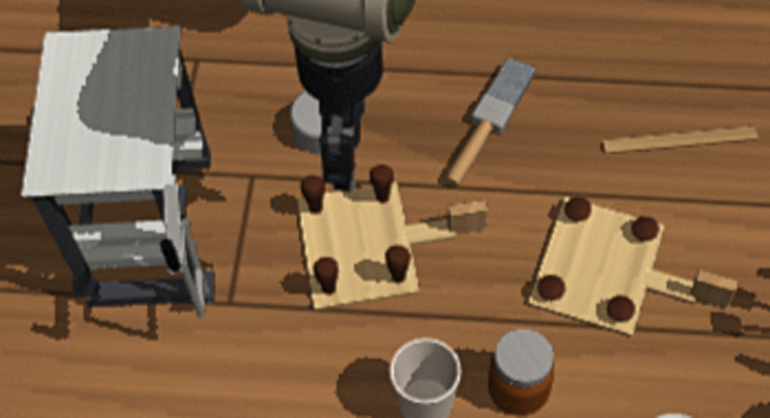

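The crop confirms it: tall dark feet on the left board with its fin at about crop (467,215), low knobs on the right board, and the keeper pin at (170,255). Next I'll measure the rack and pin more accurately.

Run:
```python
from h import *
for n in ['scene','side']:
    g=load(n);P=cloud(g);x,y,z=P[...,0],P[...,1],P[...,2]
    hsv=cv2.cvtColor(g['im'],cv2.COLOR_BGR2HSV)
    m=((z>.222)&(z<.25)&(y<-.12)&(y>-.42)&(x>.3)&(x<.8)).astype(np.uint8)
    m=cv2.morphologyEx(m,cv2.MORPH_OPEN,np.ones((13,13)))
    zr=np.median(z[m>0]); c=max(cv2.findContours(m,0,1)[0],key=cv2.contourArea)
    pts=np.array([onplane(g,u,v,zr) for u,v in c[:,0,:]])
    q=P[m>0]
    print(n,'roof',zr,len(q),cv2.minAreaRect((pts[:,:2]*1000).astype(np.float32)))
    ap=cv2.approxPolyDP(c,6,True)[:,0]; print(ap.tolist(),[onplane(g,u,v,zr).round(4).tolist() for u,v in ap])
    m=((z>.225)&(y>-.35)&(y<-.05)&(x>.62)&(x<.85)&(z<.32)).astype(np.uint8)
    nl,lab,st,ce=cv2.connectedComponentsWithStats(m)
    for i in range(1,nl):
        if st[i,4]>10: q=P[lab==i]; print('pin',st[i],q.mean(0).round(4),q.min(0).round(3),q.max(0).round(3))
    m=((z>.23)&(y>-.35)&(y<-.05)&(x>.62)&(x<.85)&(z<.32)&(hsv[...,2]<70)); q=P[m]; print('dark',len(q),q.mean(0).round(4),q.min(0),q.max(0))
```

```text
scene roof 0.2349737524299252 4536 ((509.5060119628906, -251.3678436279297), (205.77499389648438, 142.1915283203125), 7.538434028625488)
[[211, 153], [182, 163], [181, 154], [150, 156], [149, 178], [156, 179], [146, 184], [149, 228], [207, 224], [201, 210], [208, 209], [204, 170]] [[0.4021, -0.1959, 0.235], [0.4359, -0.2567, 0.235], [0.4095, -0.2647, 0.235], [0.4201, -0.3349, 0.235], [0.4837, -0.3216, 0.235], [0.4855, -0.3053, 0.235], [0.5009, -0.3242, 0.235], [0.6157, -0.2892, 0.235], [0.5976, -0.1688, 0.235], [0.5626, -0.1884, 0.235], [0.559, -0.1738, 0.235], [0.453, -0.2027, 0.235]]
pin [203 229  11  36 270] [ 0.6679 -0.1486  0.2591] [ 0.62  -0.168  0.245] [ 0.703 -0.135  0.293]
dark 84 [ 0.6989 -0.1414  0.2775] [ 0.69131923 -0.14873066  0.24980392] [ 0.70341809 -0.13634764  0.29343495]
side roof 0.2359411863649321 10288 ((507.2278137207031, -253.00543212890625), (203.6502227783203, 143.485595703125), 7.56115198135376)
[[157, 356], [159, 378], [187, 377], [189, 359], [189, 379], [218, 380], [219, 371], [227, 381], [262, 376], [263, 383], [283, 383], [289, 370], [299, 370], [299, 3
[... 349 characters left out ...]
26, 0.2359], [0.5666, -0.3063, 0.2359], [0.571, -0.3164, 0.2359], [0.5975, -0.3113, 0.2359], [0.6005, -0.2902, 0.2359], [0.614, -0.2876, 0.2359], [0.6085, -0.2636, 0.2359], [0.5913, -0.2652, 0.2359], [0.6097, -0.2564, 0.2359], [0.5965, -0.17, 0.2359], [0.5252, -0.1794, 0.2359], [0.5303, -0.2016, 0.2359], [0.5221, -0.18, 0.2359], [0.3978, -0.1975, 0.2359], [0.4108, -0.2368, 0.2359], [0.4229, -0.2384, 0.2359], [0.4044, -0.244, 0.2359], [0.4079, -0.2681, 0.2359], [0.4282, -0.2878, 0.2359]]
pin [320 274  55  28 548] [ 0.6679 -0.1514  0.2589] [ 0.62  -0.167  0.247] [ 0.699 -0.138  0.295]
dark 140 [ 0.6943 -0.1469  0.276 ] [ 0.68884503 -0.15064068  0.25261374] [ 0.69925555 -0.13971253  0.29439285]
```

```bash
python3 -m crank '{"hand":[0,0,0,0,0],"translation":[[0.02,-0.02,-0.035],[0.05,-0.045,-0.075],[0.08,-0.066,-0.1135],[0.08,-0.066,-0.1135],[0.08,-0.066,-0.1135]],"dr":[[-0.12,0,0],[-0.255,0,0],[-0.255,0,0],[-0.255,0,0],[-0.255,0,0]]}' 40
python3 - <<'E'
from h import *
print(sensors.observe()['position'],sensors.observe()['time_s'])
g=grab('wrist','w1.png');print(g['E'].round(3).tolist(),g['f'])
P=cloud(g);z=P[...,2]
m=((z>.036)&(z<.05)&(abs(P[...,0]-.484)<.06)&(abs(P[...,1]-.1135)<.06)).astype(np.uint8)
nl,lab,st,ce=cv2.connectedComponentsWithStats(m)
for i in range(1,nl):
    if st[i,4]>100:
        c=max(cv2.findContours((lab==i).astype(np.uint8),0,1)[0],key=cv2.contourArea)
        pts=np.array([onplane(g,u,v,.046)[:2] for u,v in c[:,0]])*1000
        print(st[i],cv2.minAreaRect(pts.astype(np.float32)))
E
```

```text
time_s: 0.6
position: [0.4833, 0.1143, 0.1508]
tool_rot: [[-0.002, 0.967, 0.254], [-0.0, 0.254, -0.967], [-1.0, -0.002, -0.0]]
ft_force: [-0.9, 0.3, 0.2]
grip_width: 0.0853
[0.48326721 0.11428001 0.15076091] 0.6
[[0.967, 0.246, 0.065, 0.467], [0.255, -0.932, -0.257, 0.18], [-0.002, 0.265, -0.964, 0.293], [0.0, 0.0, 0.0, 1.0]] 343.89560144179717
[ 311  203   19   59 1097] ((483.1472473144531, 118.03541564941406), (13.630463600158691, 44.37974166870117), 14.806653022766113)
```

View pics/w1.png

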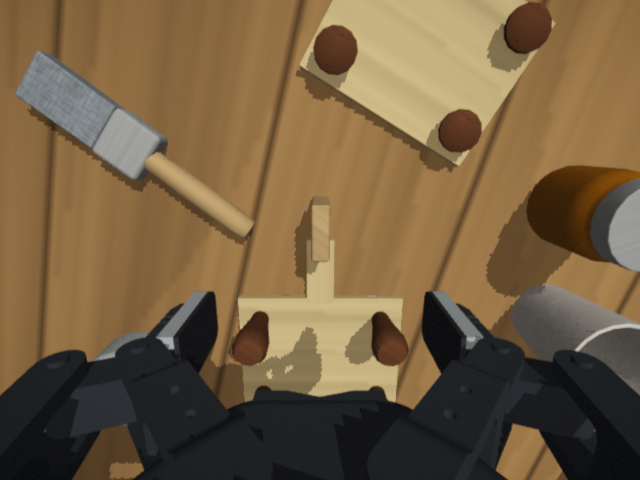

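The wrist view shows the fin centred between the fingers at (320,230), at yaw 14.8°. Descend and grip.

```bash
python3 -m crank '{"hand":[0,0,0,0,0],"translation":[[0.045,0,-0.007],[0.09,0,-0.007],[0.125,0,-0.007],[0.141,0,-0.007],[0.141,0,-0.007]],"dr":[[0,0,0],[0,0,0],[0,0,0],[0,0,0],[0,0,0]]}' 60
python3 -m crank '{"hand":[255,255,255,255,255],"translation":[[0,0,0],[0,0,0],[0,0,0],[0,0,0],[0,0,0]],"dr":[[0,0,0],[0,0,0],[0,0,0],[0,0,0],[0,0,0]]}' 60
python3 -m crank '{"hand":[255,255,255,255,255],"translation":[[0,0,0],[0,0,0],[0,0,0],[0,0,0],[0,0,0]],"dr":[[0,0,0],[0,0,0],[0,0,0],[0,0,0],[0,0,0]]}' 60
```

```text
time_s: 1.15
position: [0.4828, 0.119, 0.009]
tool_rot: [[-0.002, 0.968, 0.251], [-0.0, 0.251, -0.968], [-1.0, -0.002, -0.0]]
ft_force: [0.9, -0.3, 0.3]
grip_width: 0.0854
time_s: 1.65
position: [0.4825, 0.1203, 0.0109]
tool_rot: [[0.001, 0.968, 0.252], [0.0, 0.252, -0.968], [-1.0, 0.001, 0.0]]
ft_force: [-4.9, 0.9, 14.1]
grip_width: 0.0132
time_s: 2.15
position: [0.4825, 0.1203, 0.0109]
tool_rot: [[0.001, 0.968, 0.252], [0.0, 0.252, -0.968], [-1.0, 0.001, 0.0]]
ft_force: [-0.9, 0.2, 6.4]
grip_width: 0.0131
```

```bash
python3 -m crank '{"hand":[255,255,255,255,255],"translation":[[-0.015,0,0],[-0.04,0,0],[-0.07,0,0],[-0.1,0,0],[-0.1155,0,0]],"dr":[[0,0,0],[0,0,0],[0,0,0],[0,0,0],[0,0,0]]}' 60
python3 -m crank '{"hand":[255,255,255,255,255],"translation":[[0,-0.006,0.014],[0,-0.016,0.036],[0,-0.026,0.06],[0,-0.035,0.081],[0,-0.035,0.081]],"dr":[[0.03,0,0],[0.06,0,0],[0.09,0,0],[0.12,0,0],[0.12,0,0]]}' 60
python3 -m crank '{"hand":[255,255],"translation":[[0,0,0],[0,0,0]],"dr":[[0,0,0],[0,0,0]]}' 60
cat > m.py <<'E'
from h import *
import sys
t=sys.argv[1]
print(sensors.observe()['position'])
for n in ['scene','side']:
    g=grab(n,n+t+'.png');P=cloud(g);x,y,z=P[...,0],P[...,1],P[...,2]
    hsv=cv2.cvtColor(g['im'],cv2.COLOR_BGR2HSV)
    m=((z>.165)&(z<.20)&(y>-.17)&(y<.05)&(x>.38)&(x<.62)&(hsv[...,2]<110)).astype(np.uint8)
    nl,lab,st,ce=cv2.connectedComponentsWithStats(m)
    for i in range(1,nl):
        if st[i,4]>25: q=P[lab==i]; print(n,'foot',st[i,4],ce[i].round(0),q.mean(0).round(4),np.ptp(q,0).round(3),np.percentile(q[:,2],90).round(4))
    m=((z>.10)&(z<.14)&(y>-.19)&(y<.02)&(x>.35)&(x<.62)&(hsv[...,2]>120)&(hsv[...,1]>50)).astype(np.uint8)
    m=cv2.morphologyEx(m,cv2.MORPH_OPEN,np.ones((3,3)))
    q=P[m>0]
    A=np.c_[q[:,:2]-q[:,:2].mean(0),np.ones(len(q))]
    co=np.linalg.lstsq(A,q[:,2],rcond=None)[0]
    print('top plane slope deg',np.degrees(co[:2]).round(2),'z',co[2].round(4),q[:,:2].mean(0).round(3),len(q),cv2.minAreaRect((q[:,:2]*1000).astype(np.float32)))
E
python3 m.py A
```

```text
time_s: 2.65
position: [0.4826, 0.1204, 0.128]
tool_rot: [[0.003, 0.968, 0.252], [0.0, 0.252, -0.968], [-1.0, 0.003, 0.0]]
ft_force: [0.7, 0.6, -1.4]
grip_width: 0.0132
time_s: 3.15
position: [0.4684, 0.0313, 0.1257]
tool_rot: [[-0.001, 0.991, 0.131], [-0.0, 0.131, -0.991], [-1.0, -0.001, 0.0]]
ft_force: [0.6, 0.6, -1.0]
grip_width: 0.0135
time_s: 3.35
position: [0.4687, 0.0337, 0.1258]
tool_rot: [[-0.0, 0.991, 0.136], [0.0, 0.136, -0.991], [-1.0, -0.0, -0.0]]
ft_force: [0.5, 0.6, -2.1]
grip_width: 0.0133
[0.46872244 0.03373491 0.1257598 ]
scene foot 112 [268. 182.] [ 0.4314 -0.0662  0.175 ] [0.027 0.027 0.018] 0.1798
scene foot 112 [234. 184.] [ 0.4423 -0.1444  0.1749] [0.028 0.026 0.017] 0.1794
scene foot 27 [304. 200.] [0.4888 0.0255 0.1905] [0.014 0.011 0.029] 0.1984
scene foot 113 [268. 220.] [ 0.5403 -0.051   0.1757] [0.024 0.025 0.017] 0.1792
scene foot 119 [233. 222.] [ 0.5507 -0.1303  0.175 ] [0.027 0.028 0.016] 0.1798
top plane slope deg [ 0.18 -0.19] z 0.1228 [ 0.519 -0.101] 984 ((509.1253967285156, -83.81694793701172), (105.27587890625, 142.38880920410156), 8.160003662109375)
side foot 248 [252. 241.] [0.4414 0.0239 0.1843] [0.044 0.03  0.035] 0.1965
side foot 203 [278. 242.] [0.4945 0.0291 0.1845] [0.042 0.031 0.035] 0.1965
side foot 171 [230. 275.] [ 0.4275 -0.0716  0.1757] [0.027 0.026 0.016] 0.18
side foot 167 [287. 278.] [ 0.5357 -0.0574  0.1755] [0.027 0.025 0.016] 0.1797
side foot 55 [315. 326.] [ 0.612  -0.1656  0.1826] [0.007 0.006 0.034] 0.1963
top plane slope deg [-0.04 -0.72] z 0.1241 [ 0.515 -0.058] 418 ((515.2933349609375, -43.93415832519531), (76.41117858886719, 72.80362701416016), 5.483842372894287)
```

```bash
python3 -c "
import cv2,numpy as np
a=cv2.imread('pics/sceneA.png')[130:310,120:380];b=cv2.imread('pics/sideA.png')[200:460,140:400]
a=cv2.resize(a,(780,540));cv2.imwrite('pics/sA.png',a);cv2.imwrite('pics/bA.png',cv2.resize(b,(600,600)))"
```

```text
(no output)
```

View pics/sA.png

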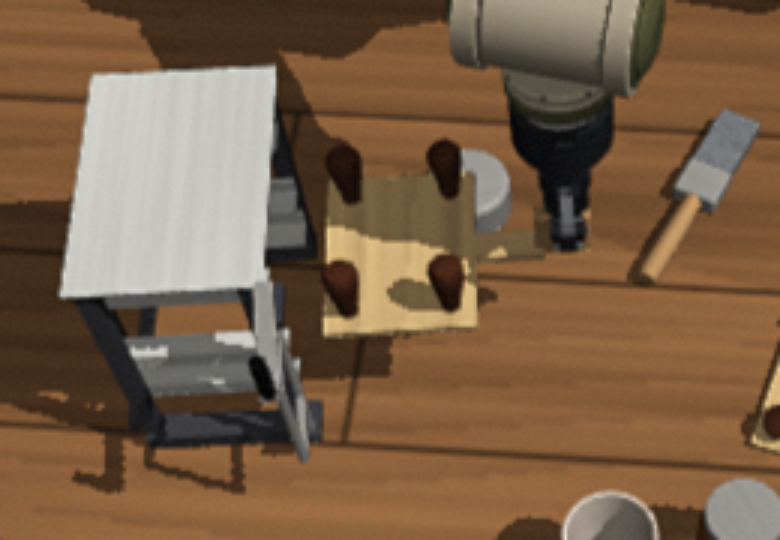

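The scene crop shows the board held level in front of the mouth, with plywood corners at crop (328,178), (324,335), (476,327) and (474,172). The roof's front edge runs from (276,66) to (268,285). Next, the lateral offset of the board relative to the rack.

Run:
```python
from h import *
g=load('scene')
f=lambda c,z:[onplane(g,120+u/3,130+v/3,z) for u,v in c]
a=np.radians(7.8);X=np.array([np.cos(a),np.sin(a)]);Y=np.array([-X[1],X[0]])
for nm,c,z in [('board',[(328,178),(324,335),(476,327),(474,172)],.1235),('roof',[(276,66),(268,285),(62,297),(92,73)],.2355)]:
    p=np.array(f(c,z))[:,:2]; print(nm,p.round(4).tolist(),p.mean(0),'rackx',(p@X).round(4),'racky',(p@Y).round(4))
```

```text
board [[0.42, -0.1679], [0.5708, -0.1463], [0.5557, -0.0298], [0.406, -0.0486]] [ 0.48813918 -0.09814106] rackx [0.3933 0.5457 0.5465 0.3956] racky [-0.2233 -0.2224 -0.1049 -0.1033]
roof [[0.3994, -0.194], [0.6001, -0.1632], [0.6197, -0.306], [0.4155, -0.3343]] [ 0.50866736 -0.24938213] rackx [0.3694 0.5724 0.5725 0.3663] racky [-0.2464 -0.2432 -0.3872 -0.3876]
```

View pics/bA.png

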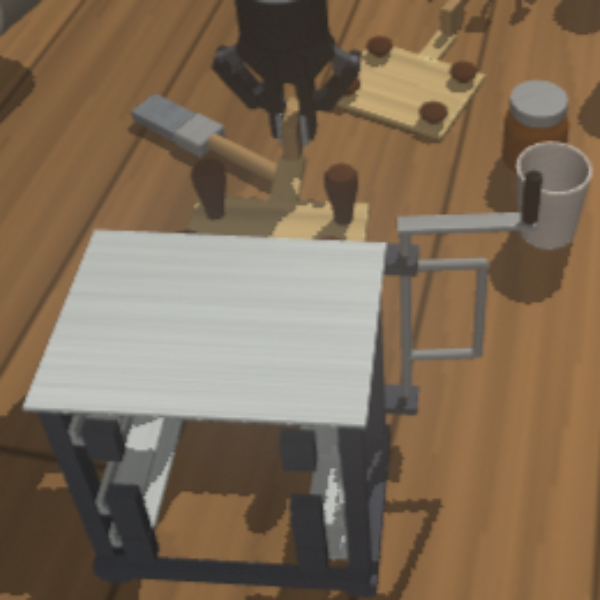

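Lateral offset is about 0 and yaw matches to about 0.5°. The side view at (285,215) also shows the board approaching squarely. Insert.

```bash
python3 -m crank '{"hand":[255,255,255,255,255],"translation":[[0,0,0.012],[0,0,0.026],[0,0,0.04],[0,0,0.054],[0,0,0.066]],"dr":[[0,0,0],[0,0,0],[0,0,0],[0,0,0],[0,0,0]]}' 60
python3 -m crank '{"hand":[255,255,255,255,255],"translation":[[0,0,0.013],[0,0,0.026],[0,0,0.039],[0,0,0.05],[0,0,0.06]],"dr":[[0,0,0],[0,0,0],[0,0,0],[0,0,0],[0,0,0]]}' 60
python3 -m crank '{"hand":[255,255,255],"translation":[[0,0,0.006],[0,0,0.015],[0,0,0.015]],"dr":[[0,0,0],[0,0,0],[0,0,0]]}' 60
python3 - <<'E'
from h import *
a=grab('scene')['im'][130:310,120:380];b=grab('side')['im'][200:460,140:400]
w=grab('wrist')['im']
cv2.imwrite('pics/B.png',np.hstack([cv2.resize(a,(400,277)),cv2.resize(b,(277,277))]))
print(sensors.observe()['position'],sensors.observe()['wrist_torque'])
cv2.imwrite('pics/B.png',np.vstack([np.hstack([cv2.resize(a,(433,300)),cv2.resize(b,(300,300))]),np.hstack([cv2.resize(w,(400,300)),np.zeros((300,333,3),np.uint8)])]))
E
```

```text
time_s: 3.95
position: [0.4778, -0.034, 0.1258]
tool_rot: [[0.0, 0.991, 0.134], [-0.0, 0.134, -0.991], [-1.0, -0.0, 0.0]]
ft_force: [-0.5, 0.8, -1.4]
grip_width: 0.0129
time_s: 4.45
position: [0.4859, -0.0928, 0.1258]
tool_rot: [[-0.0, 0.991, 0.134], [0.0, 0.134, -0.991], [-1.0, -0.0, -0.0]]
ft_force: [-0.6, 0.7, -0.8]
grip_width: 0.0132
time_s: 4.75
position: [0.488, -0.1075, 0.1258]
tool_rot: [[0.0, 0.991, 0.134], [-0.0, 0.134, -0.991], [-1.0, 0.0, 0.0]]
ft_force: [0.4, 0.9, -1.8]
grip_width: 0.0134
[ 0.48765376 -0.10638691  0.12580368] [0.17658049 0.06966185 0.01884481]
```

View pics/B.png

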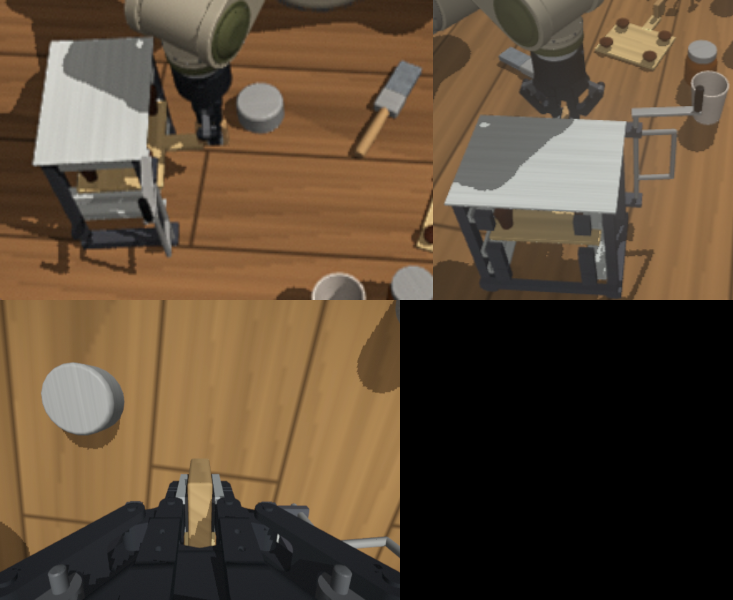

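The board is in the middle slot (left and right views), with no contact forces. Lower onto the rails, then push home.

```bash
python3 -m crank '{"hand":[255,255,255,255],"translation":[[0.003,0,0],[0.006,0,0],[0.007,0,0],[0.007,0,0]],"dr":[[0,0,0],[0,0,0],[0,0,0],[0,0,0]]}' 60
for i in 1 2; do python3 -m crank '{"hand":[255,255],"translation":[[0.001,0,0],[0.001,0,0]],"dr":[[0,0,0],[0,0,0]]}' 60; done
python3 -m crank '{"hand":[255,255,255,255],"translation":[[0,0,0.003],[0,0,0.006],[0,0,0.009],[0,0,0.009]],"dr":[[0,0,0],[0,0,0],[0,0,0],[0,0,0]]}' 60
```

```text
time_s: 5.3
position: [0.4876, -0.1065, 0.1186]
tool_rot: [[-0.0, 0.991, 0.135], [0.0, 0.135, -0.991], [-1.0, -0.0, -0.0]]
ft_force: [-0.1, -0.1, -0.5]
grip_width: 0.0134
time_s: 5.5
position: [0.4877, -0.1066, 0.1178]
tool_rot: [[-0.0, 0.991, 0.135], [0.0, 0.135, -0.991], [-1.0, -0.0, -0.0]]
ft_force: [-1.1, 0.2, -1.2]
grip_width: 0.0134
time_s: 5.7
position: [0.4878, -0.1067, 0.1168]
tool_rot: [[0.0, 0.991, 0.135], [-0.0, 0.135, -0.991], [-1.0, 0.0, 0.0]]
ft_force: [0.3, -0.3, -2.0]
grip_width: 0.013
time_s: 6.1
position: [0.4891, -0.1161, 0.1168]
tool_rot: [[0.0, 0.991, 0.134], [-0.0, 0.134, -0.991], [-1.0, 0.0, 0.0]]
ft_force: [-0.8, -0.5, -0.6]
grip_width: 0.0132
```

```bash
python3 -m crank '{"hand":[255,255,255,255],"translation":[[0.001,0,0.002],[0.001,0,0.003],[0.001,0,0.004],[0.001,0,0.004]],"dr":[[0,0,0],[0,0,0],[0,0,0],[0,0,0]]}' 60
python3 -m crank '{"hand":[255,255],"translation":[[0.001,0,0],[0.001,0,0]],"dr":[[0,0,0],[0,0,0]]}' 60
python3 -m crank '{"hand":[255,255],"translation":[[0,0,0.002],[0,0,0.002]],"dr":[[0,0,0],[0,0,0]]}' 60
```

```text
time_s: 6.5
position: [0.4897, -0.1194, 0.1162]
tool_rot: [[0.001, 0.991, 0.135], [0.0, 0.135, -0.991], [-1.0, 0.001, 0.0]]
ft_force: [-0.9, 4.7, 5.9]
grip_width: 0.013
time_s: 6.7
position: [0.4897, -0.1192, 0.1157]
tool_rot: [[0.001, 0.991, 0.135], [-0.0, 0.135, -0.991], [-1.0, 0.001, 0.0]]
ft_force: [-2.7, 6.1, 9.8]
grip_width: 0.0134
time_s: 6.9
position: [0.4901, -0.1211, 0.1157]
tool_rot: [[0.001, 0.991, 0.135], [0.0, 0.135, -0.991], [-1.0, 0.001, 0.0]]
ft_force: [-1.9, 6.1, 10.2]
grip_width: 0.0136
```

```bash
python3 -m crank '{"hand":[255,255],"translation":[[-0.0015,0,0],[-0.0015,0,0]],"dr":[[0,0,0],[0,0,0]]}' 60
python3 -m crank '{"hand":[255,255],"translation":[[0,0,0.002],[0,0,0.002]],"dr":[[0,0,0],[0,0,0]]}' 60
python3 -m crank '{"hand":[255,255],"translation":[[0,0,0.002],[0,0,0.002]],"dr":[[0,0,0],[0,0,0]]}' 60
```

```text
time_s: 7.1
position: [0.4898, -0.1217, 0.1163]
tool_rot: [[-0.0, 0.991, 0.135], [-0.0, 0.135, -0.991], [-1.0, -0.0, 0.0]]
ft_force: [-0.3, 0.2, 1.2]
grip_width: 0.0131
time_s: 7.3
position: [0.49, -0.123, 0.1162]
tool_rot: [[-0.0, 0.991, 0.134], [0.002, 0.134, -0.991], [-1.0, 0.0, -0.002]]
ft_force: [0.4, 4.4, 3.1]
grip_width: 0.0131
time_s: 7.5
position: [0.4902, -0.123, 0.1162]
tool_rot: [[-0.0, 0.991, 0.135], [0.005, 0.135, -0.991], [-1.0, 0.0, -0.005]]
ft_force: [1.4, 17.4, 5.8]
grip_width: 0.0128
```

The stop was met, with 17 N and no further motion at 158 mm of travel. Ease off, release, and back out up and away.

```bash
python3 -m crank '{"hand":[255,255,0,0,0],"translation":[[0,0,-0.002],[0,0,-0.002],[0,0,-0.002],[0,0,-0.002],[0,0,-0.002]],"dr":[[0,0,0],[0,0,0],[0,0,0],[0,0,0],[0,0,0]]}' 60
python3 -m crank '{"hand":[0,0,0,0,0],"translation":[[0,0,0],[0,0,0],[-0.02,0,0],[-0.06,0,0],[-0.1,0,-0.01]],"dr":[[0,0,0],[0,0,0],[0,0,0],[0,0,0],[0,0,0]]}' 60
python3 -m crank '{"hand":[0,0,0,0,0],"translation":[[-0.04,0,-0.03],[-0.08,0,-0.06],[-0.12,0,-0.09],[-0.14,0,-0.12],[-0.14,0,-0.12]],"dr":[[0,0,0],[0,0,0],[0,0,0],[0,0,0],[0,0,0]]}' 60
python3 - <<'E'
from h import *
s=sensors.observe();print(s['position'],s['q'].round(1))
w=grab('wrist')['im'];a=grab('scene')['im'][130:310,120:380];b=grab('side')['im'][200:460,140:400]
cv2.imwrite('pics/C.png',np.vstack([np.hstack([cv2.resize(a,(433,300)),cv2.resize(b,(300,300))]),np.hstack([cv2.resize(w,(400,300)),np.zeros((300,333,3),np.uint8)])]))
for n in ['scene','side']:
    g=load(n);P=cloud(g);x,y,z=P[...,0],P[...,1],P[...,2];hsv=cv2.cvtColor(g['im'],cv2.COLOR_BGR2HSV)
    m=((z>.258)&(abs(y+.145)<.06)&(abs(x-.70)<.05)&(z<.32)&(hsv[...,2]<90)); q=P[m]; print('pin',n,len(q),q.mean(0).round(4),q.min(0).round(3),q.max(0).round(3))
    m=((z>.13)&(z<.165)&(y>-.2)&(y<-.06)&(x>.45)&(x<.53)); q=P[m]; print('fin',n,len(q),q.mean(0).round(4),q.min(0).round(3),q.max(0).round(3))
E
```

```text
time_s: 8.0
position: [0.49, -0.1239, 0.1162]
tool_rot: [[-0.0, 0.991, 0.134], [-0.0, 0.134, -0.991], [-1.0, -0.0, 0.0]]
ft_force: [0.1, 0.1, -0.4]
grip_width: 0.0561
time_s: 8.5
position: [0.4885, -0.1141, 0.2173]
tool_rot: [[-0.001, 0.991, 0.133], [0.0, 0.133, -0.991], [-1.0, -0.001, -0.0]]
ft_force: [0.6, -0.6, 0.3]
grip_width: 0.0856
time_s: 9.0
position: [0.4725, 0.0077, 0.3597]
tool_rot: [[0.007, 0.99, 0.138], [-0.001, 0.138, -0.99], [-1.0, 0.006, 0.002]]
ft_force: [-0.1, -0.4, -0.1]
grip_width: 0.0855
[0.47252598 0.007732   0.35971724] [-13.5   9.9  70.3   0.   99.4 -21.4]
pin scene 74 [ 0.6984 -0.1416  0.2799] [ 0.691 -0.147  0.258] [ 0.703 -0.137  0.294]
fin scene 184 [ 0.4944 -0.1256  0.1464] [ 0.482 -0.148  0.131] [ 0.503 -0.105  0.158]
pin side 143 [ 0.6939 -0.1464  0.279 ] [ 0.688 -0.151  0.258] [ 0.699 -0.139  0.294]
fin side 10 [ 0.4853 -0.1076  0.1526] [ 0.48  -0.109  0.151] [ 0.492 -0.106  0.154]
```

View pics/C.png

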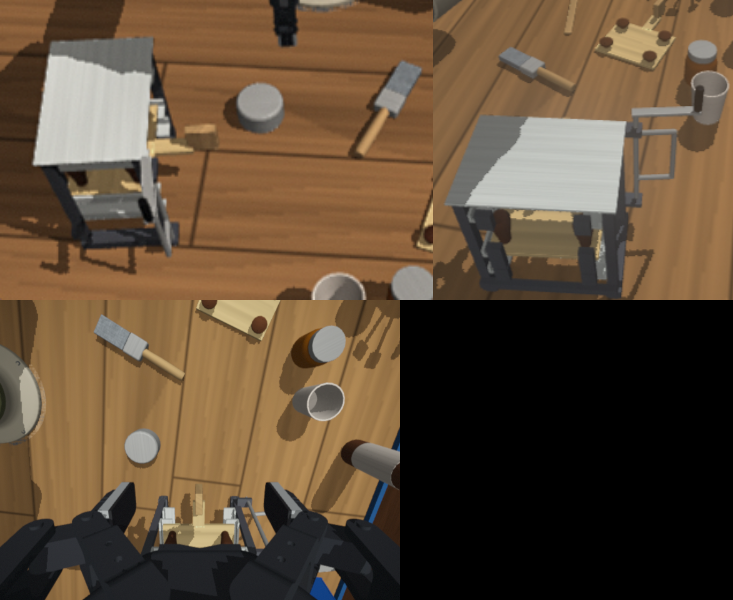

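The board is home on the middle rails and its fin is clear at (200,135). The cup and jar are untouched. Now move above the pin at about (0.6945,-0.143), with the jaws tangential to its arc.

```bash
python3 -m crank '{"hand":[0,0,0,0,0],"translation":[[0,0.03,0.025],[0,0.065,0.06],[0,0.1,0.09],[0,0.135,0.12],[0,0.17,0.15]],"dr":[[0.14,0,0],[0.29,0,0],[0.44,0,0],[0.59,0,0],[0.74,0,0]]}' 25
python3 -m crank '{"hand":[0,0,0,0,0],"translation":[[0,0,0],[0,0,0],[0,0,0],[0,0,0],[0,0,0]],"dr":[[0.14,0,0],[0.29,0,0],[0.44,0,0],[0.59,0,0],[0.74,0,0]]}' 25
python3 -m crank '{"hand":[0,0],"translation":[[0,0,0],[0,0,0]],"dr":[[0,0,0],[0,0,0]]}' 25
python3 - <<'E'
from h import *
s=sensors.observe();R=s['tool_rot'];p=s['position'];print(p,R.round(3).tolist(),s['q'].round(1))
print('to above pin',R.T@(np.array([.6945,-.143,.32])-p), 'yaw',np.degrees(np.arctan2(R[1,1],R[0,1])))
E
```

```text
time_s: 9.65
position: [0.6623, -0.1231, 0.3545]
tool_rot: [[-0.003, 0.818, -0.575], [0.001, -0.575, -0.818], [-1.0, -0.003, 0.001]]
ft_force: [0.2, -0.7, 0.2]
grip_width: 0.0853
time_s: 10.15
position: [0.6611, -0.1221, 0.3543]
tool_rot: [[-0.003, 0.216, -0.976], [0.001, -0.976, -0.216], [-1.0, -0.002, 0.003]]
ft_force: [-0.4, 0.2, -0.3]
grip_width: 0.0851
time_s: 10.35
position: [0.6611, -0.1214, 0.3552]
tool_rot: [[-0.002, 0.227, -0.974], [0.001, -0.974, -0.227], [-1.0, -0.001, 0.002]]
ft_force: [-1.1, 0.1, 0.1]
grip_width: 0.0854
[ 0.66113548 -0.12143941  0.35515299] [[-0.002, 0.227, -0.974], [0.001, -0.974, -0.227], [-1.0, -0.001, 0.002]] [-20.5  33.8  34.2  -0.  112.1  56.4]
to above pin [ 0.03508067  0.02859633 -0.02766549] yaw -76.89798266522303
```

```bash
python3 -m crank '{"hand":[0,0,0,0],"translation":[[0,0.015,-0.014],[0.015,0.0285,-0.0275],[0.03,0.0285,-0.0275],[0.03,0.0285,-0.0275]],"dr":[[0,0,0],[0,0,0],[0,0,0],[0,0,0]]}' 25
python3 - <<'E'
from h import *
s=sensors.observe();R=s['tool_rot'];p=s['position'];print(p)
g=grab('wrist','w2.png');P=cloud(g);hsv=cv2.cvtColor(g['im'],cv2.COLOR_BGR2HSV)
L=(P-p)@R
m=(abs(L[...,1])<.03)&(abs(L[...,2])<.04)&(P[...,2]>.26)&(P[...,2]<.31)
q=L[m];print(len(q),q.mean(0),q.min(0),q.max(0))
E
```

```text
time_s: 10.75
position: [0.6942, -0.1426, 0.323]
tool_rot: [[-0.005, 0.226, -0.974], [0.002, -0.974, -0.226], [-1.0, -0.003, 0.005]]
ft_force: [0.1, 0.1, -0.5]
grip_width: 0.0854
[ 0.69417789 -0.14262973  0.3229551 ]
647 [ 0.03927938  0.00027803 -0.00418177] [ 0.03060103 -0.00571841 -0.00808128] [0.06285769 0.0063124  0.00371142]
```

View pics/w2.png

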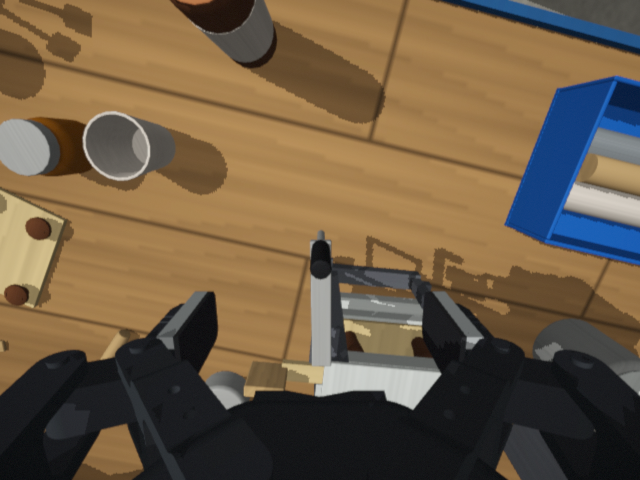

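The pin at (320,258) is centred between the jaws. Descend around it and grip lightly.

```bash
python3 -m crank '{"hand":[0,0,0,0,0],"translation":[[0.02,0,-0.002],[0.04,0,-0.002],[0.055,0,-0.002],[0.063,0,-0.002],[0.063,0,-0.002]],"dr":[[0,0,0],[0,0,0],[0,0,0],[0,0,0],[0,0,0]]}' 25
python3 -m crank '{"hand":[255,255,255,255,255],"translation":[[0,0,0],[0,0,0],[0,0,0],[0,0,0],[0,0,0]],"dr":[[0,0,0],[0,0,0],[0,0,0],[0,0,0],[0,0,0]]}' 25
python3 -m crank '{"hand":[255,255],"translation":[[0,0,0],[0,0,0]],"dr":[[0,0,0],[0,0,0]]}' 25
python3 - <<'E'
from h import *
s=sensors.observe();R=s['tool_rot'];p=s['position'];print(p,s['q'].round(1))
O=np.array([.5076,-.2513]);a=np.radians(7.9);ax=O+[.115*np.cos(a)-.075*np.sin(a),.115*np.sin(a)+.075*np.cos(a)]
print('axis',ax,'r',np.hypot(*(p[:2]-ax)),np.degrees(np.arctan2(*(p[:2]-ax)[::-1])))
# steps in tool frame when tool turns with the arc: radial outward = -z, tangent(ccw) = -y
r=.0855
for d in range(7,43,7):
    t=np.radians(d);print(d,'rad about x',-t.round(3),'y',(-r*np.sin(t)).round(4),'z',(r*(1-np.cos(t))).round(4))
E
```

```text
time_s: 11.3
position: [0.6961, -0.1415, 0.2634]
tool_rot: [[-0.001, 0.225, -0.974], [0.0, -0.974, -0.225], [-1.0, -0.0, 0.001]]
ft_force: [-0.3, -0.3, -0.1]
grip_width: 0.0851
time_s: 11.8
position: [0.6964, -0.1416, 0.2635]
tool_rot: [[0.0, 0.224, -0.975], [-0.0, -0.975, -0.224], [-1.0, 0.0, -0.0]]
ft_force: [1.1, -0.6, 0.4]
grip_width: 0.0122
time_s: 12.0
position: [0.6964, -0.1417, 0.2635]
tool_rot: [[0.0, 0.224, -0.975], [-0.0, -0.975, -0.224], [-1.0, 0.0, -0.0]]
ft_force: [-0.1, -1.2, 1.7]
grip_width: 0.0114
[ 0.69638058 -0.14166723  0.2635285 ] [-21.   38.8  39.3  -0.  102.   56. ]
axis [ 0.61120025 -0.16120567] r 0.08739244961642796 12.91887684256772
7 rad about x -0.122 y -0.0104 z 0.0006
14 rad about x -0.244 y -0.0207 z 0.0025
21 rad about x -0.367 y -0.0306 z 0.0057
28 rad about x -0.489 y -0.0401 z 0.01
35 rad about x -0.611 y -0.049 z 0.0155
42 rad about x -0.733 y -0.0572 z 0.022
```

```bash
for i in 1 2; do python3 -m crank '{"hand":[255,255,255,255,255],"translation":[[0,-0.0104,0.0006],[0,-0.0207,0.0025],[0,-0.0306,0.0057],[0,-0.0401,0.01],[0,-0.049,0.0155]],"dr":[[-0.122,0,0],[-0.244,0,0],[-0.367,0,0],[-0.489,0,0],[-0.611,0,0]]}' 25; done
python3 -c "
from h import *
s=sensors.observe();p=s['position']-[.6112,-.1612,0];print(np.hypot(*p[:2]),np.degrees(np.arctan2(p[1],p[0])),s['q'].round(1),s['ft_force'])"
```

```text
time_s: 12.5
position: [0.6697, -0.0977, 0.2636]
tool_rot: [[-0.0, 0.745, -0.667], [-0.001, -0.667, -0.745], [-1.0, 0.001, 0.001]]
ft_force: [-3.3, -3.9, 2.0]
grip_width: 0.0112
time_s: 13.0
position: [0.623, -0.0768, 0.2635]
tool_rot: [[0.0, 0.993, -0.119], [-0.002, -0.119, -0.993], [-1.0, 0.0, 0.002]]
ft_force: [-0.4, -6.0, 0.9]
grip_width: 0.0111
0.08525777992766838 82.04451656062561 [-17.8  28.9  57.3  -0.1  93.8 -11. ] [-0.36437065 -5.99346579  0.88078361]
```

```bash
for i in 1 2; do python3 -m crank '{"hand":[255,255,255,255,255],"translation":[[0,-0.0104,0.0006],[0,-0.0207,0.0025],[0,-0.0306,0.0057],[0,-0.0401,0.01],[0,-0.049,0.0155]],"dr":[[-0.122,0,0],[-0.244,0,0],[-0.367,0,0],[-0.489,0,0],[-0.611,0,0]]}' 25; done
python3 -m crank '{"hand":[255,255,255,255,255],"translation":[[0,-0.0104,0.0006],[0,-0.0207,0.0025],[0,-0.0306,0.0057],[0,-0.0401,0.01],[0,-0.0401,0.01]],"dr":[[-0.122,0,0],[-0.244,0,0],[-0.367,0,0],[-0.489,0,0],[-0.489,0,0]]}' 25
python3 -c "
from h import *
s=sensors.observe();p=s['position']-[.6112,-.1612,0];print(np.hypot(*p[:2]),np.degrees(np.arctan2(p[1],p[0])),s['q'].round(1),s['ft_force'])"
```

```text
time_s: 13.5
position: [0.5727, -0.086, 0.2635]
tool_rot: [[0.001, 0.881, 0.473], [-0.001, 0.473, -0.881], [-1.0, 0.0, 0.001]]
ft_force: [1.9, -4.1, -0.1]
grip_width: 0.0113
time_s: 14.0
position: [0.5364, -0.1224, 0.2635]
tool_rot: [[-0.0, 0.45, 0.893], [-0.0, 0.893, -0.45], [-1.0, -0.0, -0.0]]
ft_force: [0.2, -0.8, 0.7]
grip_width: 0.0109
time_s: 14.5
position: [0.5266, -0.1637, 0.2635]
tool_rot: [[-0.002, -0.019, 1.0], [-0.001, 1.0, 0.019], [-1.0, -0.001, -0.002]]
ft_force: [-6.0, -2.0, 2.5]
grip_width: 0.0109
0.0846627004989043 -178.3185809985519 [-2.950e+01  2.080e+01  7.050e+01 -1.000e-01  8.880e+01 -1.206e+02] [-6.03142455 -1.99393979  2.51503039]
```

Now at about 181.7° world, with the stop expected near 188°. Continue in small steps, watching the force along −y.

```bash
python3 -m crank '{"hand":[255,255,255],"translation":[[0,-0.003,0],[0,-0.006,0.0002],[0,-0.006,0.0002]],"dr":[[-0.035,0,0],[-0.07,0,0],[-0.07,0,0]]}' 25
for i in 1 2 3; do python3 -m crank '{"hand":[255,255],"translation":[[0,-0.003,0],[0,-0.003,0]],"dr":[[0,0,0],[0,0,0]]}' 25; done
```

```text
time_s: 14.8
position: [0.5268, -0.1691, 0.2635]
tool_rot: [[-0.002, -0.087, 0.996], [-0.001, 0.996, 0.087], [-1.0, -0.001, -0.003]]
ft_force: [-7.0, -2.9, 2.7]
grip_width: 0.0109
time_s: 15.0
position: [0.5271, -0.1716, 0.2635]
tool_rot: [[-0.003, -0.086, 0.996], [-0.0, 0.996, 0.086], [-1.0, -0.0, -0.003]]
ft_force: [-7.2, -1.8, 3.5]
grip_width: 0.0111
time_s: 15.2
position: [0.5273, -0.1737, 0.2635]
tool_rot: [[-0.003, -0.087, 0.996], [0.002, 0.996, 0.087], [-1.0, 0.002, -0.003]]
ft_force: [-6.6, 3.3, 4.2]
grip_width: 0.011
time_s: 15.4
position: [0.5273, -0.1739, 0.2635]
tool_rot: [[-0.004, -0.089, 0.996], [0.007, 0.996, 0.089], [-1.0, 0.007, -0.003]]
ft_force: [-7.7, 15.9, 6.2]
grip_width: 0.0111
```

The stop was met: no motion, and force up to 16 N. Ease off, open, and retreat straight up.

```bash
python3 -m crank '{"hand":[255,255,0,0,0],"translation":[[0,0.003,0],[0,0.003,0],[0,0.003,0],[0,0.003,0],[0,0.003,0]],"dr":[[0,0,0],[0,0,0],[0,0,0],[0,0,0],[0,0,0]]}' 25
python3 -m crank '{"hand":[0,0,0,0,0],"translation":[[0,0,0],[0,0,0],[-0.03,0,0],[-0.07,0,0],[-0.11,0,0]],"dr":[[0,0,0],[0,0,0],[0,0,0],[0,0,0],[0,0,0]]}' 25
python3 -m crank '{"hand":[0,0,0,0,0],"translation":[[0,0.03,-0.01],[0,0.07,-0.02],[0,0.11,-0.03],[0,0.15,-0.04],[0,0.15,-0.04]],"dr":[[0,0,0],[0,0,0],[0,0,0],[0,0,0],[0,0,0]]}' 25
python3 - <<'E'
from h import *
a=grab('scene')['im'][130:330,110:400];b=grab('side')['im'][180:460,120:430]
cv2.imwrite('pics/D.png',np.hstack([cv2.resize(a,None,fx=1.5,fy=1.5),cv2.resize(b,(332,300))]))
ax=np.array([.6112,-.1612])
for n in ['scene','side']:
    g=load(n);P=cloud(g);x,y,z=P[...,0],P[...,1],P[...,2];hsv=cv2.cvtColor(g['im'],cv2.COLOR_BGR2HSV)
    m=((z>.262)&(z<.31)&(abs(y+.16)<.07)&(x>.48)&(x<.75)&(hsv[...,2]<90)); q=P[m]
    if len(q): d=q.mean(0)[:2]-ax; print('pin',n,len(q),q.mean(0).round(4),np.degrees(np.arctan2(d[1],d[0])))
    m=((z>.13)&(z<.165)&(y>-.2)&(y<-.06)&(x>.45)&(x<.53)); q=P[m]; print('fin',n,len(q),q.mean(0).round(4),q.min(0).round(3),q.max(0).round(3))
print(sensors.observe()['time_s'],sensors.observe()['position'])
E
```

```text
time_s: 15.9
position: [0.5286, -0.1744, 0.2633]
tool_rot: [[0.0, -0.087, 0.996], [-0.0, 0.996, 0.087], [-1.0, -0.0, 0.0]]
ft_force: [-0.6, -0.1, -0.5]
grip_width: 0.0544
time_s: 16.4
position: [0.5282, -0.1741, 0.3746]
tool_rot: [[-0.001, -0.087, 0.996], [0.0, 0.996, 0.087], [-1.0, 0.0, -0.001]]
ft_force: [0.5, -0.1, -0.7]
grip_width: 0.0856
time_s: 16.9
position: [0.474, -0.0249, 0.3745]
tool_rot: [[0.002, -0.091, 0.996], [0.0, 0.996, 0.091], [-1.0, 0.0, 0.002]]
ft_force: [-0.6, -1.1, 0.1]
grip_width: 0.0852
pin scene 66 [ 0.532  -0.1721  0.2804] -172.15329595810002
fin scene 190 [ 0.4942 -0.1259  0.1455] [ 0.481 -0.148  0.13 ] [ 0.503 -0.105  0.158]
pin side 132 [ 0.5283 -0.1772  0.2804] -169.06444117724237
fin side 10 [ 0.4853 -0.1077  0.1527] [ 0.48 -0.11  0.15] [ 0.492 -0.106  0.154]
17.0 [ 0.47541422 -0.02783479  0.37366835]
```

View pics/D.png

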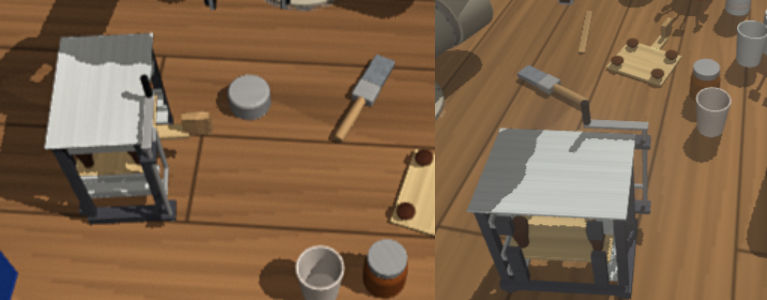

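The final picture shows the keeper across the mouth (pin at (148,85) on the left, (587,112) on the right). The board is home with its fin position unchanged, the cup and jar are upright, and the low board is in place. Handing in.

```bash
python3 -c "
from rig import env; print(env.close_job())"
```

```text
the job is handed in; nothing more can be done
None
```

The tall-footed board is on the middle rails, pushed fully home, and the keeper is closed across the mouth. I handed the job in at about 17 s; the hand-in gave no verdict.

- **Board:** I gripped it by its fin and carried it level; the measured tilt before insertion was under 1°. I lowered it onto the rails and pushed until it stopped: the force rose to 17 N with no further motion, after 158 mm of travel (about 157 mm expected).
- **Keeper:** I swung it round by its pin until it met its stop, where the force rose to 16 N with no further motion. That was at about 188° in world axes, which fits the rack's yaw of about 8°.
- **Last checks:**
  - In the last pictures, the fin was unmoved by the keeper swing and the pin stood across the mouth.
  - The cup and jar were upright, the low board had not been touched, and the gripper was clear of everything.
- **Disagreements:** the two fixed cameras differed by about 4–6 mm on some positions. In the final check they put the pin at 188° and 191°, so I relied on contact with the stop. No check failed.

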